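# Close the label tin and hold up its outer lid

## Robot

A 6-joint arm with a two-finger parallel gripper is mounted at the origin on a cart in front of the work surface, level with it; the furniture and walls round the work are solid. World frame = base frame: x ahead of the robot, y to its left, z up, the work surface at z = 0. Lengths are in m, angles in rad, forces in N, time in s.
With the tool pointing down it reaches from about 0.25 to 0.8 m from the base axis. Payload 3.9 kg.
Tool frame: the origin (TCP) lies at the very end of the fingers, on their centre line; the grasp point (between the pads) lies 19 mm behind it; z points along the fingers, y is the line along which they close (so a half turn about z gives the same grasp; the last joint's range is limited). The gripper opens to 85 mm and grips with 20 to 120 N. Pads are 22 mm wide; open, the fingers measure 114 mm over their backs; the gripper's body (76 mm by 85 mm) begins 54 mm behind the grasp point. The pads swing forward as they close: fully open they stand 13 mm farther back than shut.
Start: joints at [0, 0.26, -0.138, 1.173, 0, 1.571], TCP at [0.525, -0, 0.231] pointing down, gripper open.
Joint ranges: [-2.78, 2.78], [-0.83, 1.72], [-1.28, 1.37], [-1.9, 2.12], [-1.57, 1.48], [-3.14, 3.14]. Speed limits (rad/s): [2.57, 2.57, 3.14, 3.14, 3.14, 3.14].

## Interface

Orientations are given as a 3x3 rotation matrix whose columns are the frame's x, y, z axes.
In Python, from workcell import read_state, camera, job_done, silhouettes, place_of gives the robot as it stands.
- The arm moves only by the tool servo_tool, never from a script. Its argument "targets" is one flat list of numbers, 7 for each row, row after row: the finger opening in m, from 0 to 0.0854, then the shift along the tool's x, y, z in m, then the turn, a rotation vector about the tool's x, y, z in rad. In form: [hand, dx, dy, dz, wx, wy, wz, hand, dx, dy, dz, wx, wy, wz, ...]. A call has 1 to 20 rows; each row is the pose to reach, as a shift and turn from the pose commanded when the call began, along the tool's axes at that moment; what a row does not reach only later rows make up. A row lasts 1/10 s, in which the tool goes at most 50 mm and 8.59 degrees, less where a joint would pass 70% of its speed; a pose out of reach is approached as far as the arm can. A call with a gripper value outside its range is refused whole. The fingers move at their own pace and stop on an object; the grip force is fixed at half the most. Time passes only in rows, so rows that repeat a pose let the fingers close. It gives the time, the measured TCP pose, the force, the opening and the grip force at its end, in the units of the state.
- read_state(): the state, without advancing time (a new reading comes with each control period).
- camera(name): name is "scene" or "side" or "wrist"; returns a dict with "color" (400x640x3 uint8, blue, green, red), "mtx" (3x3 intrinsics, pixels), "distortion" ([k1, k2, p1, p2, k3] as OpenCV has them; the pictures are not rectified), "R" (3x3) and "t" (3): a world point X has camera coordinates R X + t; the wrist camera has in their place "mount" (4x4, takes a point from camera to tool coordinates, whose origin is the TCP and whose axes are the flange's). Camera axes: x right, y down, z forward; pixel columns grow to the right and rows downward; lengths in m; the calibration is good to about 2 mm. A picture is of the moment at which its call begins: read the wrist's pose just before it. There is no depth.
- job_done(): hands the job in; it is judged then, once.
Trained networks look in a picture, given as the dict that the camera call returned (one of the last four; its "shot" number tells which), for a name from the list of things; names that differ only in an ending like _2 or _b are one class to them, and where a whole thing is asked for, a point or a joint stands for the part that bears it (a point fixed in the world has none). Each returns a list of dicts, best first, with "conf" (0 to 1); they miss things now and then, are a little off and sometimes report something else, mostly with a low value. They report only what shows in the picture. A call takes as long as a camera call.
- silhouettes(picture, label): "pixels" (400x640 bool, what is visible of it) and "point" ([row, column] in pixels, amid what is visible of it).
- place_of(picture, label): "point" ([row, column] in pixels: a listed point, or the origin of a listed thing).
The state is a dict: "t": time; "joint_pos": joint angles; "joint_velocities": joint speeds; "joint_torque": joint torques, N m; "position": TCP position; "ee_rot": TCP orientation; "wrist_force": force on the tool from outside, world axes, zero at the start; "torque": the same for the moment, N m; "width": finger opening in m; "grasp_force": force on a finger pad.
Only numpy, scipy, OpenCV 4.12 (cv2) and the standard library are available. Lean on these libraries where they do the work, as an engineer would, in place of code of your own. Each camera call takes 0.05 s, during which the arm holds its last target. There are 200 camera calls.

## Task

Take the drying canister out of the label tin and hang it by its handle on the hook of the stand, and let go of it. Then carry the nested pair of lids over together by the inner lid's stem, lower them onto the tin until the inner lid is fully seated, let go, and lift only the outer lid off by its tube grip, leaving the inner lid seated and undisturbed. Finish while still holding the outer lid level in the gripper, its lower edge clear above the top of the inner lid's stem, ready for labelling; do not drop anything, and leave the tin and the other things where they stand.

Things in the scene. Friction and masses are not known exactly. Their poses are not given: they have to be found in the camera images.
- tin: Open round metal tin, outer diameter 100 mm, inner 93, height 95, loose on the table, 1.3 kg; a white label roll (69 wide) is fixed inside, its top 65 above the table. Origin: centre of the underside, z up.
- canister: Metal canister, diameter 68 mm, 28 high with three tiny feet, about 120 g, standing on the roll in the tin. Rigid square bail: uprights at own y = 30 and -30, 6 thick round bar along own y, its centre 83 above the origin. A black finger plate stands on mid-bar, 10 thick (x), 24 wide (y), 86 to 115 above the origin: grip it from above. Origin: centre of the underside.
- canister_bar (a point): Middle of the underside of the canister's bail bar, 80 mm above the canister's origin, 52 above its body; the free window under the bar is 52 high, 54 wide.
- hook_stand: Fixed stand: flat base 130x90x12 mm and an 8 mm steel rod that rises at own x = 65, runs level along own -x, upper side 150 high, and turns up at its open end (x = -14 to -24) to 166, the highest point. The open end points to own -x, roughly to the robot. Origin: on the table below hook_seat, z up.
- hook_seat (a point): Point on the upper side of the level hook rod, 150 mm above the table; axes as the hook stand. The upturned end is 14 to 24 away along -x, the upright 65 away along +x. The bar may rest anywhere on the level part.
- inner_lid: Grey inner lid, loose, about 150 g: plug diameter 88 mm (0 to 13 above the origin, chamfered), flange diameter 104 (13 to 18), black round stem diameter 18 on the axis up to 82. Seated in the tin, its flange rests on the rim and its origin is 82 above the tin's. At first it stands on the table under the outer lid. Origin: centre of the plug's underside, z up.
- stem_top (a point): Top of the inner lid's stem, on its axis, 82 mm above its origin; the stem sticks 30 out of the outer lid's tube. Lifting the stem carries both lids.
- outer_lid: Metal outer lid, loose, about 150 g, lying on the inner lid's flange: skirt outer diameter 114 mm, inner 108, 0 to 16 above the origin; plate 16 to 20; grey tube grip round the stem, outer diameter 40, inner 28, 20 to 48. Nested, its origin is 2 above the inner lid's. Origin: centre of the skirt's lower edge, z up.
- tube_top (a point): Centre of the upper edge of the outer lid's tube grip, 48 mm above the outer lid's origin. The stem passes through the tube with 5 mm play all round; lifting the tube lifts only the outer lid.
- stapler: Bystander, loose, to be left alone: red and black stapler, 150x34x46 mm. Origin: centre of the underside.
- highlighter: Bystander, loose, to be left alone: yellow highlighter pen lying flat, 124x17x18 mm. Origin: centre of the underside.
- date_stamp: Bystander, loose, to be left alone: black self-inking date stamp, 58x46x93 tall mm. Origin: centre of the underside.
- wood_stamp: Bystander, loose, to be left alone: wooden hand stamp with a turned knob, 64x32x78 tall mm. Origin: centre of the underside.
- staple_box: Bystander, loose, to be left alone: small green staple box, 38x75x24 mm. Origin: centre of the underside.

How it is judged:
By the outcome, as a careful person would: the job done as asked, in the order asked, and still so for the second after the job is handed in, while the arm keeps its last pose, push and grip.
It also fails if it takes over 64 s, if anything falls off the work surface, if the arm or the gripper's body presses on something with over 40 N, if the wrist force passes 120 N, or if a joint passes its speed limit or range.

## Working session

There is one attempt and no reset: what is moved stays moved. The work goes in short steps, Python scripts to look and compute and a tool call to move; the robot and the scene stay as the last step left them, time stands still between calls to the robot, and variables do not carry over. Pictures are saved under pics/ and viewed, at most 12 in all, crops included, and the job is handed in when it is done.

Besides the shell and the picture viewer there is one more tool, called after "Emit:" by a JSON object that holds its "fn" and its "kwargs". servo_tool: Moves the arm, as the interface text tells. Its arguments: {"type":"object","properties":{"targets":{"type":"array"}},"required":["targets"]}

```bash
ls; mkdir -p pics; cat > h.py <<'E'
import numpy as np, cv2
from workcell import *
def cam(n):
    s=read_state(); c=camera(n)
    if n=="wrist":
        T=np.eye(4);T[:3,:3]=np.array(s["ee_rot"]).reshape(3,3);T[:3,3]=s["position"]
        W=T@np.array(c["mount"]);c["R"]=W[:3,:3].T;c["t"]=-c["R"]@W[:3,3]
    for k in("R","t","mtx"):c[k]=np.array(c[k],float)
    return c
def ray(c,rc):
    u=cv2.undistortPoints(np.array([[[rc[1],rc[0]]]],float),c["mtx"],np.array(c["distortion"],float))[0,0]
    d=c["R"].T@np.array([u[0],u[1],1]);return -c["R"].T@c["t"],d/np.linalg.norm(d)
def atz(c,rc,z):
    o,d=ray(c,rc);return o+d*(z-o[2])/d[2]
def tri(obs):
    A=np.zeros((3,3));b=np.zeros(3)
    for c,rc in obs:
        o,d=ray(c,rc);P=np.eye(3)-np.outer(d,d);A+=P;b+=P@o
    x=np.linalg.solve(A,b);return x,[round(1000*np.linalg.norm((np.eye(3)-np.outer(d,d))@(x-o)),1) for o,d in (ray(c,r) for c,r in obs)]
def proj(c,X):
    p,_=cv2.projectPoints(np.atleast_2d(np.array(X,float)),cv2.Rodrigues(c["R"])[0],c["t"],c["mtx"],np.array(c["distortion"],float));return p[:,0,::-1]
E
python3 - <<'E'
from h import *
np.set_printoptions(precision=4,suppress=True)
C={n:cam(n) for n in("scene","side","wrist")}
for n in C: cv2.imwrite(f"pics/{n}0.png",C[n]["color"]);print(n,-C[n]["R"].T@C[n]["t"])
for l in["tin","canister","canister_bar","hook_stand","hook_seat","inner_lid","stem_top","outer_lid","tube_top","stapler","highlighter","date_stamp","wood_stamp","staple_box"]:
    ob=[]
    for n in C:
        p=place_of(C[n],l)
        if p: print(l,n,np.round(p[0]["point"]),round(p[0]["conf"],2),atz(C[n],p[0]["point"],0)[:2]); 
        if p and p[0]["conf"]>.4: ob.append((C[n],p[0]["point"]))
    if len(ob)>1:print("  TRI",*tri(ob))
print(read_state())
E
```

```text
pics
scene [0.2644 0.5246 0.6901]
side [ 0.3144 -0.6806  0.5816]
wrist [0.5252 0.0797 0.3726]
tin scene [241. 348.] 0.56 [ 0.4977 -0.0255]
canister scene [226. 351.] 0.68 [ 0.5168 -0.0732]
canister side [236. 284.] 0.65 [0.5162 0.061 ]
canister wrist [207. 299.] 0.62 [ 0.4926 -0.0472]
  TRI [ 0.4955 -0.0222  0.063 ] [np.float64(3.0), np.float64(2.4), np.float64(4.3)]
canister_bar scene [200. 354.] 0.77 [ 0.5542 -0.1602]
canister_bar side [205. 282.] 0.7 [0.5552 0.2033]
canister_bar wrist [235. 289.] 0.63 [ 0.48   -0.0826]
  TRI [ 0.4955 -0.0183  0.1445] [np.float64(2.0), np.float64(1.2), np.float64(2.4)]
hook_stand scene [316. 257.] 0.58 [0.5583 0.2502]
hook_stand side [196. 281.] 0.82 [0.5677 0.2549]
  TRI [0.5624 0.25   0.0014] [np.float64(4.3), np.float64(4.3)]
hook_seat scene [265. 248.] 0.64 [0.6549 0.1605]
hook_seat side [152. 275.] 0.89 [0.6433 0.5697]
  TRI [0.5618 0.2433 0.1543] [np.float64(5.0), np.float64(5.0)]
inner_lid scene [177. 387.] 0.57 [ 0.5182 -0.2995]
inner_lid side [346. 341.] 0.47 [ 0.5117 -0.2916]
  TRI [ 0.5135 -0.2936  0.004 ] [np.float64(3.0), np.float64(3.
[... 1429 characters left out ...]
 352.] 0.66 [ 0.6782 -0.0009]
staple_box wrist [170. 469.] 0.56 [ 0.6806 -0.004 ]
  TRI [ 0.6774 -0.0015 -0.0022] [np.float64(6.0), np.float64(2.3), np.float64(4.6)]
{'t': 2.25, 'joint_pos': array([-0.    ,  0.26  , -0.1381,  1.1727, -0.    ,  1.5708]), 'joint_velocities': array([ 0.0006,  0.0004, -0.0018, -0.0004, -0.0016,  0.0012]), 'joint_torque': array([  0.0004, -40.5606,  25.4231,   0.0012,   0.0001,  -0.    ]), 'position': array([ 0.525 , -0.    ,  0.2313]), 'ee_rot': array([[-0.,  1., -0.],
       [ 1.,  0., -0.],
       [-0., -0., -1.]]), 'wrist_force': array([-0.0422,  0.3225, -0.3162]), 'torque': array([-0.0106,  0.0512, -0.0124]), 'grasp_force': 0.0, 'width': 0.08556957969546972}
```

```bash
python3 - <<'E'
import cv2,numpy as np
w=cv2.imread("pics/wrist0.png");cv2.imwrite("pics/w1.png",cv2.resize(w,(800,500)))
a=cv2.imread("pics/scene0.png")[60:360,180:580];b=cv2.imread("pics/side0.png")[80:380,180:580]
cv2.imwrite("pics/ab.png",np.hstack([a,b]))
E
```

```text
(no output)
```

View pics/w1.png

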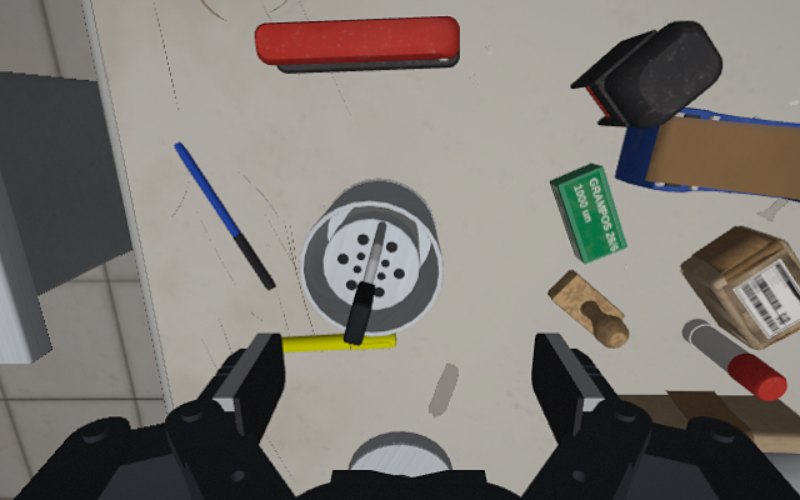

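View pics/ab.png

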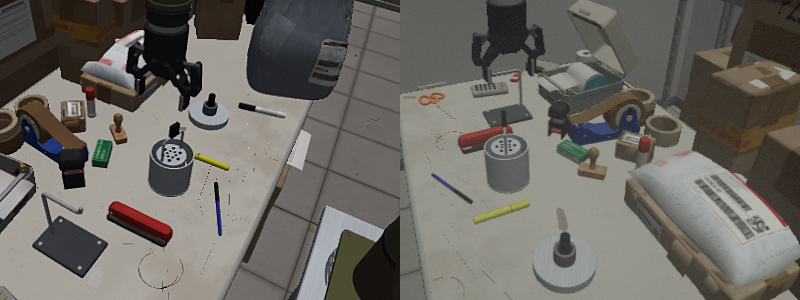

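```bash
python3 - <<'E'
import cv2,numpy as np
w=cv2.imread("pics/wrist0.png")[140:280,230:360];a=cv2.imread("pics/scene0.png")[240:350,190:300];b=cv2.imread("pics/side0.png")[140:215,240:340]
r=lambda i,k:cv2.resize(i,None,fx=k,fy=k,interpolation=cv2.INTER_CUBIC)
o=np.zeros((600,800,3),np.uint8)
x=r(w,3.5);o[:x.shape[0],:x.shape[1]]=x
x=r(a,3);o[:330,460:790]=x
x=r(b,3);o[340:565,460:760]=x
cv2.imwrite("pics/c.png",o)
E
```

```text
(no output)
```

View pics/c.png

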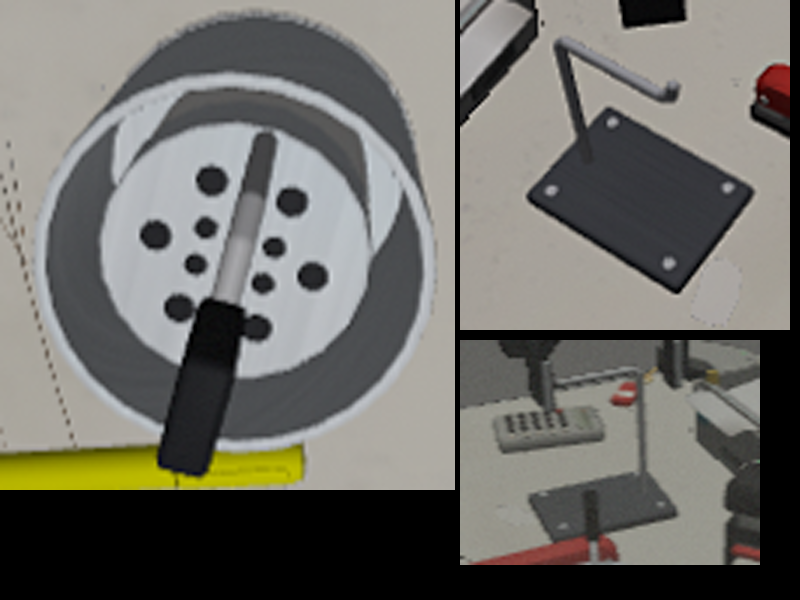

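```bash
python3 - <<'E'
from h import *
np.set_printoptions(precision=4,suppress=True)
w=cam("wrist");s=cam("scene");sd=cam("side")
P=[atz(w,(140+y/3.5,230+x/3.5),.180) for x,y in[(160,465),(210,475),(240,370),(190,358)]]
print(np.array(P),np.mean(P,0)); d=P[3]-P[0]+P[2]-P[1];print("bar yaw deg of y axis",np.degrees(np.arctan2(d[1],d[0]))-90)
B=[atz(w,(140+y/3.5,230+x/3.5),.148) for x,y in[(265,135),(228,300)]];print("bar",np.array(B))
f=lambda x,y,z:atz(s,(240+y/3,190+(x-460)/3),z)
Q=np.array([f(x,y,.012) for x,y in[(528,195),(607,108),(753,190),(678,292)]]);print("base",Q,Q.mean(0))
print("rod elbow",f(563,43,.146),"tip",f(670,97,.146),f(672,84,.166),"upr",f(588,160,.012))
g=lambda x,y,z:atz(sd,(140+(y-340)/3,240+(x-460)/3),z)
print("side elbow",g(641,372,.146),"tip",g(549,381,.146),g(548,363,.166),"base",np.array([g(x,y,.012) for x,y in[(530,496),(644,474),(678,512),(557,538)]]))
E
```

```text
[[ 0.4931 -0.0304  0.18  ]
 [ 0.5021 -0.0324  0.18  ]
 [ 0.5081 -0.0115  0.18  ]
 [ 0.4994 -0.0092  0.18  ]] [ 0.5007 -0.0209  0.18  ]
bar yaw deg of y axis -16.18382261820267
bar [[ 0.5112  0.023   0.148 ]
 [ 0.5031 -0.0112  0.148 ]]
base [[0.6444 0.2853 0.012 ]
 [0.6456 0.2007 0.012 ]
 [0.5187 0.1989 0.012 ]
 [0.5164 0.2857 0.012 ]] [0.5813 0.2427 0.012 ]
rod elbow [0.6237 0.2426 0.146 ] tip [0.5445 0.2387 0.146 ] [0.5388 0.2415 0.166 ] upr [0.6284 0.2417 0.012 ]
side elbow [0.6281 0.2326 0.146 ] tip [0.5435 0.2486 0.146 ] [0.5428 0.2441 0.166 ] base [[0.521  0.2775 0.012 ]
 [0.6412 0.2739 0.012 ]
 [0.6458 0.1903 0.012 ]
 [0.5241 0.1918 0.012 ]]
```

Emit:
{"fn": "servo_tool", "kwargs": {"targets": [0.05,-0.018,-0.026,0.026,0,0,0.262,0.05,-0.018,-0.026,0.026,0,0,0.262,0.05,-0.018,-0.026,0.026,0,0,0.262,0.05,-0.018,-0.026,0.026,0,0,0.262,0.05,-0.018,-0.026,0.026,0,0,0.262]}}

```text
t: 2.9
position: [0.5007, -0.0179, 0.2064]
ee_rot: [[0.257, 0.966, 0.003], [0.966, -0.257, -0.0], [0.001, 0.003, -1.0]]
wrist_force: [-0.6, -0.3, 0.9]
width: 0.0503
grasp_force: 0.0
```

```bash
python3 - <<'E'
from h import *
np.set_printoptions(precision=4,suppress=True)
C={n:cam(n) for n in("scene","side","wrist")}
st=read_state();print(st["t"],st["position"],st["ee_rot"])
for l in["tin","canister","canister_bar"]:
    ob=[]
    for n in C:
        p=place_of(C[n],l)
        if p and p[0]["conf"]>.4: ob.append((C[n],p[0]["point"]));print(l,n,p[0])
    if len(ob)>1:print("  TRI",*tri(ob))
m=silhouettes(C["wrist"],"canister");i=C["wrist"]["color"]
if m:
    print(m[0]["conf"],m[0]["point"]);
w=C["wrist"]
for y in(-.012,.012):
  for x in (-.005,.005):
    for z in(.18,):
      q=np.radians(-15);X=[.499+np.cos(q)*x-np.sin(q)*y,-.0185+np.sin(q)*x+np.cos(q)*y,z];r,c=proj(w,X)[0];print(r,c);i=cv2.circle(i.copy(),(int(round(c)),int(round(r))),1,(0,0,255),-1)
for y in(-.03,.03):
      q=np.radians(-15);X=[.499-np.sin(q)*y,-.0185+np.cos(q)*y,.151];r,c=proj(w,X)[0];print(r,c);i=cv2.circle(i.copy(),(int(round(c)),int(round(r))),1,(0,255,0),-1)
cv2.imwrite("pics/w2.png",cv2.resize(i[150:400,160:480],None,fx=2.4,fy=2.4))
E
```

```text
3.05 [ 0.5001 -0.0178  0.206 ] [[ 0.2579  0.9662  0.0018]
 [ 0.9662 -0.2579 -0.    ]
 [ 0.0005  0.0018 -1.    ]]
tin scene {'point': [237.9, 348.8], 'conf': 0.97}
tin side {'point': [256.9, 286.9], 'conf': 0.65}
  TRI [ 0.4969 -0.0274  0.008 ] [np.float64(1.9), np.float64(1.9)]
canister scene {'point': [221.5, 349.3], 'conf': 0.78}
canister side {'point': [236.2, 283.0], 'conf': 0.65}
canister wrist {'point': [196.4, 325.0], 'conf': 0.84}
  TRI [ 0.4963 -0.0231  0.0674] [np.float64(4.2), np.float64(5.7), np.float64(1.7)]
canister_bar scene {'point': [198.1, 356.4], 'conf': 0.56}
canister_bar side {'point': [206.4, 285.5], 'conf': 0.86}
canister_bar wrist {'point': [228.4, 322.3], 'conf': 0.6}
  TRI [ 0.4965 -0.0242  0.1438] [np.float64(5.1), np.float64(4.6), np.float64(2.4)]
0.87 [203.1, 326.3]
267.99287427392153 314.73601395143214
267.9968536372812 332.9750135215429
227.3534912669918 314.29051585534427
227.35958370459304 333.27110420103315
270.784011442199 324.1868946171368
180.46441727113069 324.0497877145463
```

View pics/w2.png

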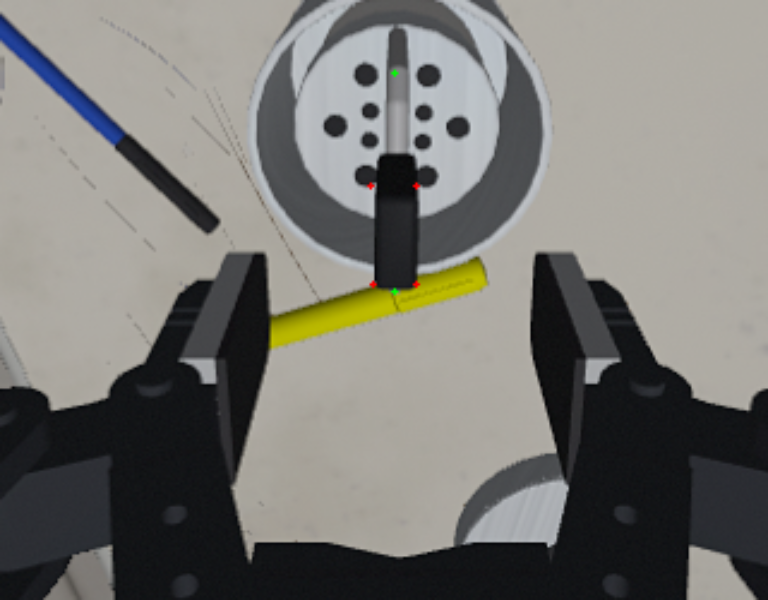

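Emit:
{"fn": "servo_tool", "kwargs": {"targets": [0.05,-0.001,0,0.025,0,0,0,0.05,-0.001,0,0.05,0,0,0,0.05,-0.001,0,0.05,0,0,0,0.05,-0.001,0,0.05,0,0,0,0.0,-0.001,0,0.05,0,0,0,0.0,-0.001,0,0.05,0,0,0,0.0,-0.001,0,0.05,0,0,0,0.0,-0.001,0,0.05,0,0,0,0.0,-0.001,0,0.05,0,0,0]}}

```text
t: 4.45
position: [0.4997, -0.019, 0.1563]
ee_rot: [[0.259, 0.966, 0.002], [0.966, -0.259, -0.0], [0.0, 0.002, -1.0]]
wrist_force: [-0.5, -0.2, 5.7]
width: 0.0087
grasp_force: 60.0
```

Emit:
{"fn": "servo_tool", "kwargs": {"targets": [0,0,0,-0.03,0,0,0,0,0,0,-0.07,0,0,0,0,0,0,-0.1,0,0,0,0,0,0,-0.1,0,0,0,0,0.02,-0.009,-0.1,0,0,-0.022,0,0.05,-0.023,-0.1,0,0,-0.054,0,0.085,-0.039,-0.1,0,0,-0.092,0,0.12,-0.055,-0.1,0,0,-0.13,0,0.155,-0.071,-0.1,0,0,-0.168,0,0.19,-0.088,-0.1,0,0,-0.206,0,0.22,-0.101,-0.1,0,0,-0.24,0,0.241,-0.111,-0.09,0,0,-0.262,0,0.241,-0.111,-0.07,0,0,-0.262,0,0.241,-0.111,-0.05,0,0,-0.262,0,0.241,-0.111,-0.035,0,0,-0.262,0,0.241,-0.111,-0.035,0,0,-0.262,0,0.241,-0.111,-0.035,0,0,-0.262]}}

```text
t: 6.15
position: [0.4532, 0.2422, 0.1894]
ee_rot: [[0.0, 1.0, -0.002], [1.0, -0.0, -0.001], [-0.001, -0.002, -1.0]]
wrist_force: [0.1, 0.1, -0.5]
width: 0.0087
grasp_force: 59.1
```

```bash
python3 - <<'E'
from h import *
np.set_printoptions(precision=4,suppress=True)
C={n:cam(n) for n in("scene","side","wrist")}
st=read_state();print(st["t"],st["position"],st["ee_rot"],st["width"])
for l in["tin","canister_bar","hook_seat","hook_stand"]:
    ob=[]
    for n in C:
        p=place_of(C[n],l)
        if p and p[0]["conf"]>.4: ob.append((C[n],p[0]["point"]));print(l,n,p[0])
    if len(ob)>1:print("  TRI",*tri(ob))
r=lambda i:cv2.resize(i,None,fx=2,fy=2,interpolation=cv2.INTER_CUBIC)
a=C["scene"]["color"][150:350,200:400];b=C["side"]["color"][60:260,170:370]
w=C["wrist"]["color"]
cv2.imwrite("pics/d.png",np.hstack([r(a),r(b)]))
cv2.imwrite("pics/d2.png",w)
E
```

```text
6.3 [0.4545 0.2428 0.1911] [[ 0.0002  1.      0.0013]
 [ 1.     -0.0002  0.0007]
 [ 0.0007  0.0013 -1.    ]] 0.008860653330153501
tin scene {'point': [237.2, 349.4], 'conf': 0.64}
canister_bar scene {'point': [286.4, 303.4], 'conf': 0.66}
canister_bar side {'point': [147.4, 236.8], 'conf': 0.79}
canister_bar wrist {'point': [263.0, 325.9], 'conf': 0.64}
  TRI [0.4535 0.2423 0.1829] [np.float64(2.2), np.float64(1.4), np.float64(0.9)]
hook_seat scene {'point': [268.6, 248.8], 'conf': 0.74}
hook_seat side {'point': [151.4, 276.3], 'conf': 0.97}
hook_seat wrist {'point': [236.6, 513.5], 'conf': 0.6}
  TRI [0.5621 0.2442 0.1513] [np.float64(1.9), np.float64(0.4), np.float64(1.8)]
hook_stand scene {'point': [312.0, 258.2], 'conf': 0.76}
hook_stand side {'point': [199.3, 282.1], 'conf': 0.84}
hook_stand wrist {'point': [171.7, 435.6], 'conf': 0.77}
  TRI [ 0.5655  0.2421 -0.0055] [np.float64(2.2), np.float64(2.3), np.float64(2.6)]
```

View pics/d.png

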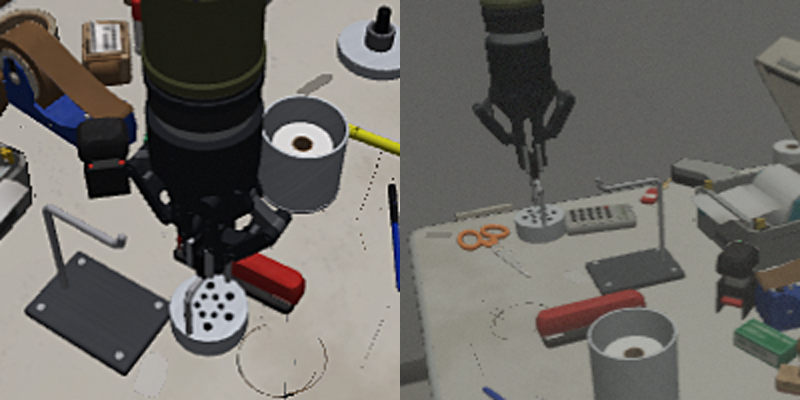

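View pics/d2.png

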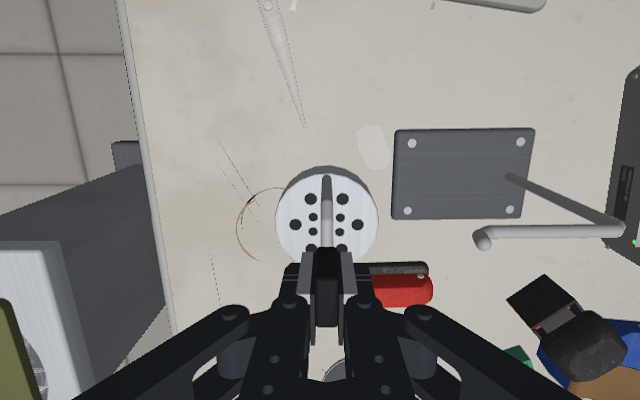

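Emit:
{"fn": "servo_tool", "kwargs": {"targets": [0,0.002,0.02,0,0,0,0,0,0.002,0.045,0,0,0,0,0,0.002,0.07,0,0,0,0,0,0.002,0.095,0,0,0,0,0,0.002,0.115,0,0,0,0,0,0.002,0.124,0,0,0,0,0,0.002,0.124,0,0,0,0,0,0.002,0.124,0.01,0,0,0,0,0.002,0.124,0.02,0,0,0,0,0.002,0.124,0.026,0,0,0,0,0.002,0.124,0.026,0,0,0,0,0.002,0.124,0.026,0,0,0]}}

```text
t: 8.1
position: [0.5774, 0.2445, 0.1641]
ee_rot: [[-0.0, 1.0, -0.001], [1.0, 0.0, -0.0], [-0.0, -0.001, -1.0]]
wrist_force: [-0.6, 0.4, -0.9]
width: 0.0088
grasp_force: 59.1
```

Emit:
{"fn": "servo_tool", "kwargs": {"targets": [0,0,0,0.002,0,0,0,0,0,0,0.004,0,0,0,0,0,0,0.004,0,0,0]}}

```text
t: 8.4
position: [0.5784, 0.2448, 0.1614]
ee_rot: [[-0.0, 1.0, 0.002], [1.0, 0.0, 0.001], [0.001, 0.002, -1.0]]
wrist_force: [-1.4, -0.8, 2.7]
width: 0.0088
grasp_force: 60.0
```

Contact is starting. I'll check with the cameras before letting go.

```bash
python3 - <<'E'
from h import *
np.set_printoptions(precision=4,suppress=True)
C={n:cam(n) for n in("scene","side","wrist")}
st=read_state();print(st["t"],st["position"],st["wrist_force"])
for l in["canister_bar","hook_seat","tin","inner_lid","stem_top","tube_top"]:
    ob=[]
    for n in C:
        p=place_of(C[n],l)
        if p and p[0]["conf"]>.4: ob.append((C[n],p[0]["point"]))
    if len(ob)>1:print(l,"  TRI",*tri(ob))
r=lambda i:cv2.resize(i,None,fx=3,fy=3,interpolation=cv2.INTER_CUBIC)
a=C["scene"]["color"][200:330,190:320];b=C["side"]["color"][90:220,220:350]
cv2.imwrite("pics/e.png",np.hstack([r(a),r(b)]))
E
```

```text
8.55 [0.5784 0.2448 0.1613] [-0.6904 -0.8784  4.8953]
canister_bar   TRI [0.5782 0.2459 0.1544] [np.float64(1.0), np.float64(1.0)]
hook_seat   TRI [0.5641 0.24   0.1435] [np.float64(7.8), np.float64(7.4), np.float64(1.4)]
tin   TRI [ 0.515   0.0434 -0.0398] [np.float64(86.9), np.float64(10.5), np.float64(88.4)]
inner_lid   TRI [ 0.6057 -0.1685 -0.0938] [np.float64(179.9), np.float64(70.6), np.float64(214.0)]
stem_top   TRI [ 0.5159 -0.1998 -0.0532] [np.float64(52.4), np.float64(52.4)]
tube_top   TRI [ 0.5154 -0.2922  0.0483] [np.float64(4.8), np.float64(4.8)]
```

View pics/e.png

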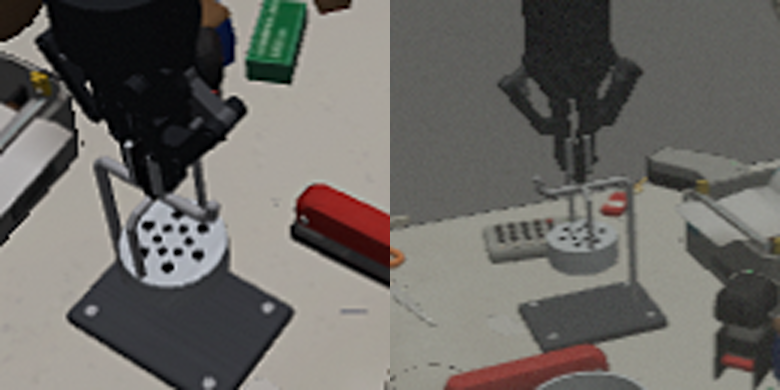

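Emit:
{"fn": "servo_tool", "kwargs": {"targets": [0.022,0,0,0,0,0,0,0.022,0,0,0,0,0,0,0.022,0,0,0,0,0,0,0.022,0,0,0,0,0,0,0.022,0,0,-0.01,0,0,0,0.022,0,0,-0.03,0,0,0,0.022,0,0,-0.06,0,0,0,0.05,0,0,-0.1,0,0,0,0.05,0,0,-0.13,0,0,0]}}

```text
t: 10.35
position: [0.5782, 0.2447, 0.2934]
ee_rot: [[-0.0, 1.0, 0.002], [1.0, 0.0, 0.001], [0.001, 0.002, -1.0]]
wrist_force: [-0.1, 0.4, -0.0]
width: 0.0491
grasp_force: 0.0
```

```bash
python3 - <<'E'
from h import *
np.set_printoptions(precision=4,suppress=True)
C={n:cam(n) for n in("scene","side","wrist")}
st=read_state();print(st["t"],st["position"],st["wrist_force"],st["width"])
for l in["canister","canister_bar","hook_seat"]:
    ob=[]
    for n in C:
        p=place_of(C[n],l)
        if p and p[0]["conf"]>.4: ob.append((C[n],p[0]["point"]))
    if len(ob)>1:print(l,"  TRI",*tri(ob))
E
```

```text
10.5 [0.5794 0.2452 0.2937] [-0.423   0.2841 -0.2758] 0.04965220148028709
canister   TRI [0.5732 0.2442 0.0673] [np.float64(3.1), np.float64(8.1), np.float64(6.1)]
canister_bar   TRI [0.5766 0.2416 0.1563] [np.float64(5.1), np.float64(2.0), np.float64(5.5)]
hook_seat   TRI [0.5114 0.1801 0.1722] [np.float64(98.7), np.float64(31.7), np.float64(81.7)]
```

Emit:
{"fn": "servo_tool", "kwargs": {"targets": [0.05,-0.03,-0.01,0,0,0,0,0.05,-0.07,-0.022,0,0,0,0,0.05,-0.11,-0.035,0,0,0,0,0.05,-0.15,-0.048,0,0,0,0,0.05,-0.19,-0.061,0,0,0,0,0.05,-0.225,-0.072,0,0,0,0,0.05,-0.245,-0.078,0,0,0,0,0.05,-0.245,-0.078,0,0,0,0,0.05,-0.245,-0.078,0,0,0,0]}}

```text
t: 11.85
position: [0.5, -0.0005, 0.2903]
ee_rot: [[0.001, 1.0, 0.0], [1.0, -0.001, 0.001], [0.001, 0.0, -1.0]]
wrist_force: [-0.2, 0.0, 0.1]
width: 0.0502
grasp_force: 0.0
```

```bash
cat >> h.py <<'E'
from scipy.optimize import minimize
def cyl(x,y,parts):
    a=np.linspace(0,2*np.pi,48,endpoint=False)
    return np.vstack([np.c_[x+r*np.cos(a),y+r*np.sin(a),np.full(48,z)] for r,z in parts])
def hullmask(c,X,k=4):
    p=proj(c,X)[:,::-1];h=cv2.convexHull((p*k).astype(np.float32).round().astype(np.int32))
    m=np.zeros((400*k,640*k),np.uint8);cv2.fillConvexPoly(m,h,1);return cv2.resize(m.astype(np.float32),(640,400),interpolation=cv2.INTER_AREA)
def fit(c,mask,parts,x0):
    m=mask.astype(np.float32)
    f=lambda v:np.abs(hullmask(c,cyl(v[0],v[1],parts))-m).sum()/m.sum()
    r=minimize(f,x0,method="Nelder-Mead",options=dict(initial_simplex=[x0,[x0[0]+.01,x0[1]],[x0[0],x0[1]+.01]],xatol=1e-4,fatol=1e-4));return r.x,r.fun
E
python3 - <<'E'
from h import *
np.set_printoptions(precision=4,suppress=True)
print(read_state()["t"],read_state()["position"])
C={n:cam(n) for n in("scene","side","wrist")}
tin=[(.05,0),(.05,.095)];ol=[(.057,.002),(.057,.018),(.057,.022)];st=[(.009,.06),(.009,.082)]
for n in C:
    s=silhouettes(C[n],"tin")
    if s: print("tin",n,s[0]["conf"],s[0]["pixels"].sum(),*fit(C[n],s[0]["pixels"],tin,[.497,-.024]))
    if n=="wrist":cv2.imwrite("pics/t.png",C[n]["color"])
    s=silhouettes(C[n],"outer_lid")
    if s:
        m=s[0]["pixels"];print("ol",n,s[0]["conf"],m.sum(),*fit(C[n],m,[(.057,.002),(.057,.018),(.02,.05)],[.515,-.296]))
    p=place_of(C[n],"stem_top")
    if p: print("stem",n,p[0]["conf"],atz(C[n],p[0]["point"],.082))
E
```

```text
11.85 [ 0.5    -0.0005  0.2903]
tin scene 0.66 2253 [ 0.4983 -0.0264] 0.030625831335783005
ol scene 0.6 955 [ 0.5147 -0.2964] 0.09149214625358582
stem scene 0.63 [ 0.5098 -0.2941  0.082 ]
tin side 0.77 2298 [ 0.4977 -0.0273] 0.046507831662893295
ol side 0.69 3057 [ 0.5142 -0.294 ] 0.106742724776268
stem side 0.77 [ 0.5177 -0.2884  0.082 ]
tin wrist 0.67 7774 [ 0.4989 -0.0253] 0.022848598659038544
ol wrist 0.96 3797 [ 0.5153 -0.2951] 0.15061232447624207
stem wrist 0.72 [ 0.5179 -0.2949  0.082 ]
```

View pics/t.png

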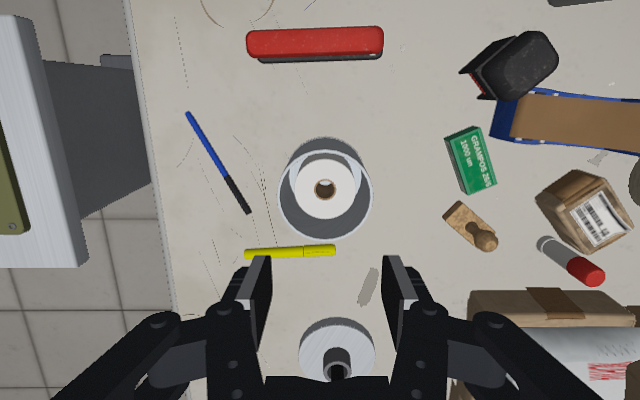

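Emit:
{"fn": "servo_tool", "kwargs": {"targets": [0.05,-0.03,0.002,0,0,0,0,0.05,-0.075,0.004,0,0,0,0,0.05,-0.12,0.007,0.01,0,0,0,0.05,-0.165,0.009,0.03,0,0,0,0.05,-0.21,0.011,0.06,0,0,0,0.05,-0.25,0.013,0.09,0,0,0,0.05,-0.28,0.015,0.12,0,0,0,0.05,-0.295,0.015,0.14,0,0,0,0.05,-0.295,0.015,0.14,0,0,0,0.05,-0.295,0.015,0.14,0,0,0]}}

```text
t: 13.45
position: [0.5146, -0.2952, 0.1501]
ee_rot: [[0.001, 1.0, -0.001], [1.0, -0.001, 0.001], [0.001, -0.001, -1.0]]
wrist_force: [0.4, 0.2, 0.5]
width: 0.0498
grasp_force: 0.0
```

```bash
python3 - <<'E'
from h import *
np.set_printoptions(precision=4,suppress=True)
print(read_state()["t"],read_state()["position"])
C={n:cam(n) for n in("scene","side","wrist")}
for n in C:
    s=silhouettes(C[n],"inner_lid")
    if s: print("il",n,s[0]["conf"],s[0]["pixels"].sum(),*fit(C[n],s[0]["pixels"],[(.009,.055),(.009,.082)],[.515,-.296]))
    s=silhouettes(C[n],"outer_lid")
    if s: print("ol",n,s[0]["conf"],s[0]["pixels"].sum(),*fit(C[n],s[0]["pixels"],[(.057,.002),(.057,.018),(.057,.022)],[.515,-.296]))
    p=place_of(C[n],"stem_top")
    if p: print("stem",n,p[0],atz(C[n],p[0]["point"],.082))
w=C["wrist"]["color"][150:400,160:480].copy()
r,c=proj(C["wrist"],[.515,-.295,.082])[0];cv2.circle(w,(int(c)-160,int(r)-150),1,(0,0,255),-1)
cv2.imwrite("pics/l.png",cv2.resize(w,None,fx=2,fy=2))
E
```

```text
13.45 [ 0.5146 -0.2952  0.1501]
il scene 0.5 88 [ 0.512 -0.287] 0.19602273404598236
ol scene 0.81 907 [ 0.5139 -0.2967] 0.1293412297964096
stem scene {'point': [156.3, 393.2], 'conf': 0.55} [ 0.5096 -0.2915  0.082 ]
il side 0.65 223 [ 0.5112 -0.3011] 0.19843049347400665
ol side 0.61 2923 [ 0.5146 -0.2949] 0.09341857582330704
stem side {'point': [313.3, 346.4], 'conf': 0.75} [ 0.5192 -0.2912  0.082 ]
il wrist 0.67 1108 [ 0.5157 -0.292 ] 0.2668095529079437
ol wrist 0.75 13286 [ 0.5159 -0.2934] 0.11334769427776337
stem wrist {'point': [216.5, 325.4], 'conf': 0.61} [ 0.5154 -0.2942  0.082 ]
```

View pics/l.png

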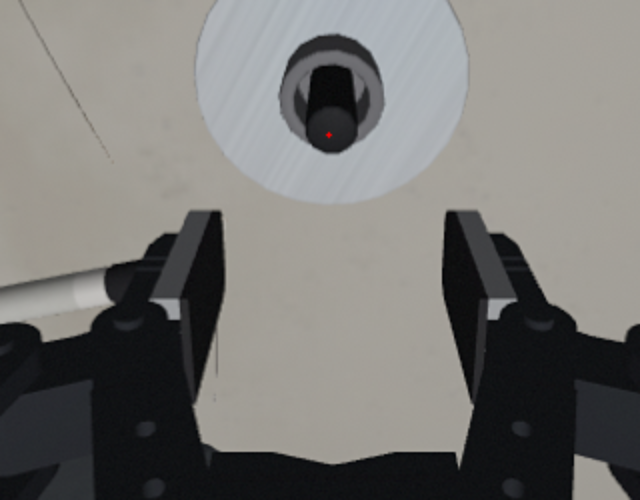

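Emit:
{"fn": "servo_tool", "kwargs": {"targets": [0.05,0.001,0.001,0.03,0,0,0,0.05,0.001,0.001,0.06,0,0,0,0.05,0.001,0.001,0.085,0,0,0,0.05,0.001,0.001,0.093,0,0,0,0.05,0.001,0.001,0.093,0,0,0,0,0.001,0.001,0.093,0,0,0,0,0.001,0.001,0.093,0,0,0,0,0.001,0.001,0.093,0,0,0,0,0.001,0.001,0.093,0,0,0]}}

```text
t: 14.95
position: [0.5167, -0.2951, 0.0587]
ee_rot: [[0.0, 1.0, 0.002], [1.0, -0.0, -0.002], [-0.002, 0.002, -1.0]]
wrist_force: [-1.1, 0.3, 4.5]
width: 0.0164
grasp_force: 58.7
```

Emit:
{"fn": "servo_tool", "kwargs": {"targets": [0,0,0,-0.01,0,0,0,0,0,0,-0.03,0,0,0,0,0,0,-0.06,0,0,0,0,0,0,-0.09,0,0,0,0,0,0,-0.115,0,0,0,0,0,0,-0.125,0,0,0,0,0,0,-0.125,0,0,0]}}

```text
t: 15.65
position: [0.5168, -0.2948, 0.1838]
ee_rot: [[-0.0, 1.0, 0.003], [1.0, 0.0, -0.001], [-0.001, 0.003, -1.0]]
wrist_force: [0.1, 0.5, -3.8]
width: 0.0159
grasp_force: 58.9
```

Emit:
{"fn": "servo_tool", "kwargs": {"targets": [0,0.015,-0.001,0,0,0,0,0,0.04,-0.003,0,0,0,0,0,0.07,-0.005,0,0,0,0,0,0.1,-0.007,0,0,0,0,0,0.13,-0.009,0,0,0,0,0,0.16,-0.011,0,0,0,0,0,0.19,-0.013,0,0,0,0,0,0.22,-0.015,0,0,0,0,0,0.245,-0.017,0,0,0,0,0,0.26,-0.0175,0,0,0,0,0,0.268,-0.0175,0,0,0,0,0,0.268,-0.0175,0,0,0,0,0,0.268,-0.0175,0,0,0,0]}}

```text
t: 16.95
position: [0.4985, -0.027, 0.182]
ee_rot: [[0.0, 1.0, -0.0], [1.0, -0.0, -0.001], [-0.001, -0.0, -1.0]]
wrist_force: [-0.2, 0.0, -2.9]
width: 0.0158
grasp_force: 58.9
```

```bash
python3 - <<'E'
from h import *
np.set_printoptions(precision=4,suppress=True)
st=read_state();print(st["t"],st["position"],st["ee_rot"]);z=st["position"][2]-.0587
C={n:cam(n) for n in("scene","side","wrist")}
for n in C:
    T=silhouettes(C[n],"tin");s=silhouettes(C[n],"outer_lid");i=silhouettes(C[n],"inner_lid")
    if T: print("tin(occl)",n,T[0]["conf"],T[0]["pixels"].sum())
    if s: print("ol",n,s[0]["conf"],s[0]["pixels"].sum(),*fit(C[n],s[0]["pixels"],[(.057,z+.002),(.057,z+.018),(.057,z+.022)],[.4985,-.026]))
    if T and s:
        # fit tin restricted to pixels not above the lid: union mask of tin+lids vs. union of hulls
        L=s[0]["pixels"]|(i[0]["pixels"] if i else False)
        m=T[0]["pixels"]; 
        def f(v):
            h=hullmask(C[n],cyl(v[0],v[1],[(.05,0),(.05,.095)]));k=~cv2.dilate(L.astype(np.uint8),np.ones((3,3))).astype(bool)
            if n=="wrist": k&=np.arange(400)[:,None]<250
            return np.abs(h-m)[k].sum()/m.sum()
        r=minimize(f,[.4985,-.026],method="Nelder-Mead",options=dict(initial_simplex=[[.4985,-.026],[.505,-.026],[.4985,-.02]],xatol=1e-4,fatol=1e-4));print("tin",n,r.x,r.fun)
w=C["wrist"]["color"];a=C["scene"]["color"][130:270,280:420];b=C["side"]["color"][160:300,210:350]
r=lambda i:cv2.resize(i,(400,400),interpolation=cv2.INTER_CUBIC)
cv2.imwrite("pics/m.png",np.hstack([r(a),r(b)]))
E
```

```text
16.95 [ 0.4985 -0.027   0.182 ] [[ 0.0003  1.     -0.0004]
 [ 1.     -0.0003 -0.0007]
 [-0.0007 -0.0004 -1.    ]]
tin(occl) scene 0.56 1404
ol scene 0.82 1679 [ 0.4979 -0.0283] 0.11308814585208893
tin scene [ 0.4987 -0.0308] 0.03125
tin(occl) side 0.57 1769
ol side 0.69 1501 [ 0.4985 -0.0273] 0.0876915380358696
tin side [ 0.4991 -0.0254] 0.043421424533634824
tin(occl) wrist 0.87 657
ol wrist 0.65 22744 [ 0.4985 -0.0264] 0.3286031484603882
tin wrist [ 0.4988 -0.0239] 0.045471841704718415
```

View pics/m.png

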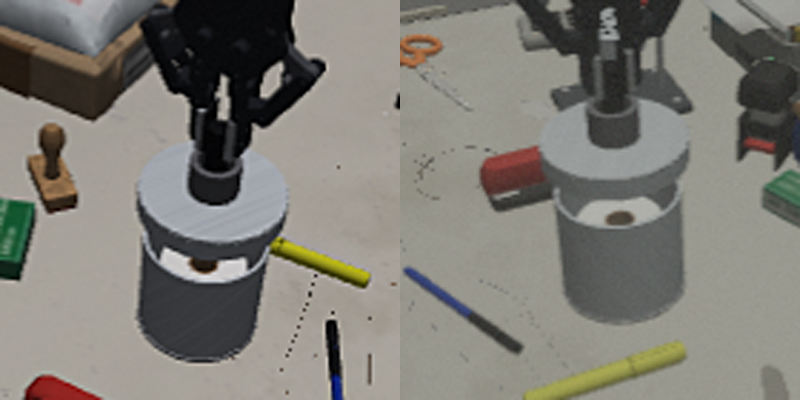

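Emit:
{"fn": "servo_tool", "kwargs": {"targets": [0,0,0,0.012,0,0,0,0,0,0,0.024,0,0,0,0,0,0,0.028,0,0,0,0,0,0,0.031,0,0,0,0,0,0,0.034,0,0,0,0,0,0,0.036,0,0,0,0,0,0,0.036,0,0,0]}}

```text
t: 18.25
position: [0.4985, -0.0264, 0.1463]
ee_rot: [[0.0, 1.0, 0.0], [1.0, -0.0, 0.0], [0.0, 0.0, -1.0]]
wrist_force: [-0.3, -0.9, -1.9]
width: 0.0159
grasp_force: 58.8
```

Emit:
{"fn": "servo_tool", "kwargs": {"targets": [0,0,0,0.002,0,0,0,0,0,0,0.004,0,0,0,0,0,0,0.005,0,0,0,0,0,0,0.005,0,0,0]}}

```text
t: 18.65
position: [0.4983, -0.0265, 0.1411]
ee_rot: [[0.0, 1.0, -0.0], [1.0, -0.0, 0.0], [0.0, -0.0, -1.0]]
wrist_force: [-0.3, 0.5, -2.7]
width: 0.0163
grasp_force: 58.9
```

Emit:
{"fn": "servo_tool", "kwargs": {"targets": [0,0,0,0.001,0,0,0,0,0,0,0.002,0,0,0,0,0,0,0.002,0,0,0]}}

```text
t: 18.95
position: [0.4983, -0.0264, 0.1407]
ee_rot: [[-0.0, 1.0, 0.001], [1.0, 0.0, 0.0], [0.0, 0.001, -1.0]]
wrist_force: [-3.9, -0.1, 8.0]
width: 0.016
grasp_force: 60.0
```

Emit:
{"fn": "servo_tool", "kwargs": {"targets": [0.06,0,0,0,0,0,0,0.06,0,0,0,0,0,0,0.06,0,0,0,0,0,0,0.06,0,0,0,0,0,0,0.06,0,0,-0.03,0,0,0,0.06,0,0,-0.06,0,0,0,0.06,0,0,-0.09,0,0,0,0.06,0,0,-0.09,0,0,0]}}

```text
t: 19.75
position: [0.5013, -0.0266, 0.2334]
ee_rot: [[-0.0, 1.0, 0.008], [1.0, 0.0, -0.0], [-0.0, 0.008, -1.0]]
wrist_force: [0.6, 0.6, -0.5]
width: 0.0603
grasp_force: 0.0
```

```bash
python3 - <<'E'
from h import *
np.set_printoptions(precision=4,suppress=True)
st=read_state();print(st["t"],st["position"],st["width"]);z=.084
C={n:cam(n) for n in("scene","side","wrist")}
for n in C:
    s=silhouettes(C[n],"outer_lid")
    if s: print("ol",n,s[0]["conf"],s[0]["pixels"].sum(),*fit(C[n],s[0]["pixels"],[(.057,z),(.057,z+.016),(.057,z+.02)],[.4985,-.026]))
    for l,zz in(("stem_top",.164),("tube_top",.132)):
        p=place_of(C[n],l)
        if p: print(l,n,p[0],atz(C[n],p[0]["point"],zz))
W=C["wrist"];w=W["color"].copy()
for X,r in(([.4985,-.0262,.164],.009),([.4985,-.0262,.132],.02),([.4985,-.0262,.104],.057)):
    for r_,c_ in proj(W,cyl(X[0],X[1],[(r,X[2])])): 
        if 0<=r_<399 and 0<=c_<639:w[int(round(r_)),int(round(c_))]=(0,0,255)
cv2.imwrite("pics/n.png",cv2.resize(w[150:400,160:480],None,fx=2.4,fy=2.4,interpolation=cv2.INTER_NEAREST))
E
```

```text
19.75 [ 0.5013 -0.0266  0.2334] 0.06029977763088451
ol scene 0.79 1730 [ 0.498  -0.0264] 0.09602601081132889
stem_top scene {'point': [192.2, 355.4], 'conf': 0.58} [ 0.4933 -0.0202  0.164 ]
tube_top scene {'point': [197.6, 351.8], 'conf': 0.87} [ 0.5057 -0.0334  0.132 ]
ol side 0.76 1385 [ 0.5011 -0.0251] 0.15243682265281677
stem_top side {'point': [199.0, 283.1], 'conf': 0.6} [ 0.4971 -0.0235  0.164 ]
tube_top side {'point': [214.1, 287.1], 'conf': 0.81} [ 0.5002 -0.0357  0.132 ]
ol wrist 0.81 13699 [ 0.4983 -0.0252] 0.10640375316143036
stem_top wrist {'point': [217.6, 326.8], 'conf': 0.68} [ 0.4996 -0.0249  0.164 ]
tube_top wrist {'point': [202.3, 322.6], 'conf': 0.61} [ 0.4966 -0.025   0.132 ]
```

View pics/n.png

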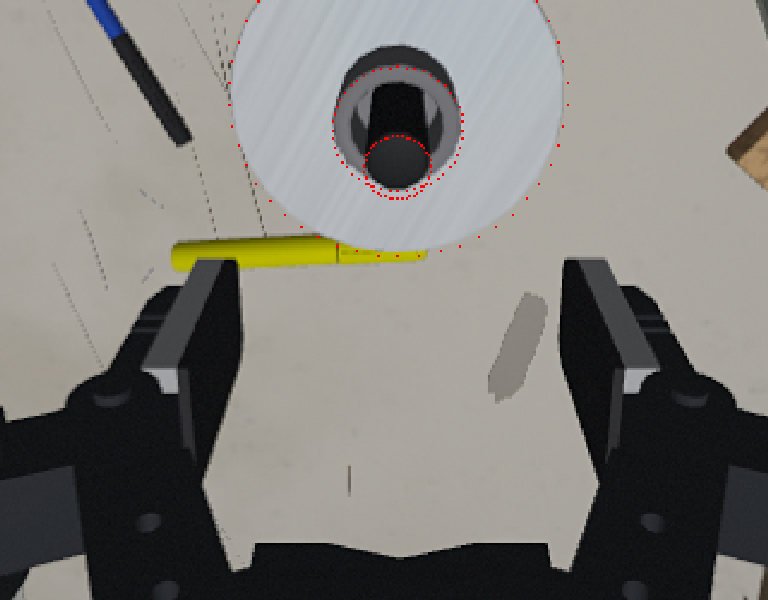

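```bash
python3 - <<'E'
from h import *
np.set_printoptions(precision=4,suppress=True)
st=read_state();print(st["t"],st["position"],st["ee_rot"])
C={n:cam(n) for n in("scene","side","wrist")}
M={n:cv2.morphologyEx(silhouettes(C[n],"outer_lid")[0]["pixels"].astype(np.uint8),cv2.MORPH_CLOSE,np.ones((25,25))).astype(bool) for n in C}
i=silhouettes(C["wrist"],"inner_lid")
if i: M["wrist"]|=i[0]["pixels"]
def f(v,ns):
    return sum(np.abs(hullmask(C[n],cyl(v[0],v[1],[(.057,v[2]),(.057,v[2]+.02),(.02,v[2]+.048)]))-M[n]).sum()/M[n].sum() for n in ns)
x0=np.array([.4985,-.026,.084])
for ns in(["scene"],["side"],["wrist"],["scene","side"]):
    r=minimize(f,x0,(ns,),method="Nelder-Mead",options=dict(initial_simplex=np.vstack([x0,x0+np.eye(3)*.008]),xatol=1e-4,fatol=1e-4));print(ns,r.x,r.fun)
st=read_state();print(st["t"],st["position"])
E
```

```text
20.35 [ 0.4982 -0.0264  0.2289] [[ 0.      1.     -0.0007]
 [ 1.     -0.      0.0001]
 [ 0.0001 -0.0007 -1.    ]]
['scene'] [ 0.5014 -0.0351  0.0756] 0.025999420625724218
['side'] [ 0.5049 -0.0024  0.0652] 0.03298494983277592
['wrist'] [ 0.4983 -0.0253  0.0834] 0.01124851504751848
['scene', 'side'] [ 0.4984 -0.0274  0.0838] 0.12680296333471558
20.7 [ 0.4985 -0.0264  0.2293]
```

Emit:
{"fn": "servo_tool", "kwargs": {"targets": [0.06,0.0005,0,0.04,0,0,0,0.06,0.0005,0,0.08,0,0,0,0.06,0.0005,0,0.105,0,0,0,0.06,0.0005,0,0.119,0,0,0,0.06,0.0005,0,0.119,0,0,0,0.06,0.0005,0,0.119,0,0,0,0.0,0.0005,0,0.119,0,0,0,0.0,0.0005,0,0.119,0,0,0,0.0,0.0005,0,0.119,0,0,0,0.0,0.0005,0,0.119,0,0,0]}}

```text
t: 21.7
position: [0.4997, -0.026, 0.112]
ee_rot: [[-0.0, 1.0, 0.003], [1.0, 0.0, -0.0], [-0.0, 0.003, -1.0]]
wrist_force: [-0.3, 0.2, 6.4]
width: 0.0378
grasp_force: 60.3
```

Emit:
{"fn": "servo_tool", "kwargs": {"targets": [0,0,0,-0.003,0,0,0,0,0,0,-0.01,0,0,0,0,0,0,-0.02,0,0,0,0,0,0,-0.035,0,0,0,0,0,0,-0.05,0,0,0,0,0,0,-0.065,0,0,0,0,0,0,-0.08,0,0,0,0,0,0,-0.095,0,0,0,0,0,0,-0.11,0,0,0,0,0,0,-0.12,0,0,0,0,0,0,-0.12,0,0,0,0,0,0,-0.12,0,0,0,0,0,0,-0.12,0,0,0]}}

```text
t: 23.0
position: [0.4979, -0.0259, 0.2295]
ee_rot: [[0.0, 1.0, -0.002], [1.0, -0.0, 0.0], [0.0, -0.002, -1.0]]
wrist_force: [-0.2, 0.2, -0.8]
width: 0.0379
grasp_force: 60.3
```

```bash
python3 - <<'E'
from h import *
st=read_state();print(st["t"],st["position"],st["width"],st["wrist_force"])
C={n:cam(n) for n in("scene","side")}
a=C["scene"]["color"][100:350,180:430];b=C["side"]["color"][80:330,190:440]
r=lambda i:cv2.resize(i,(400,400),interpolation=cv2.INTER_CUBIC)
cv2.imwrite("pics/f.png",np.hstack([r(a),r(b)]))
for n in C:
    s=silhouettes(C[n],"inner_lid");print(s and (s[0]["conf"],fit(C[n],s[0]["pixels"],[(.052,.095),(.052,.1),(.009,.164)],[.4985,-.026])))
E
```

```text
23.0 [ 0.49787633 -0.02591999  0.22954964] 0.03787589263476374 [-0.16988169  0.20135219 -0.8153745 ]
(0.67, (array([ 0.498604  , -0.02594635]), np.float64(0.12504781782627106)))
(0.58, (array([ 0.49712818, -0.02554698]), np.float64(0.24262075126171112)))
```

View pics/f.png

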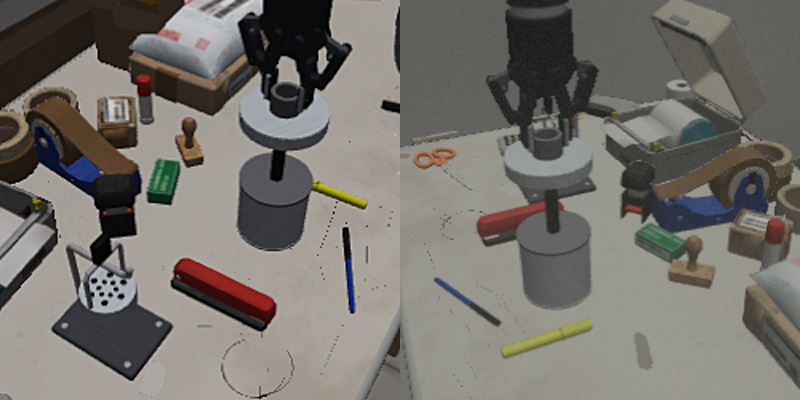

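```bash
python3 -c "
from workcell import *
print(job_done())"
```

```text
the job is handed in; nothing more can be done
None
```

The job is handed in, after about 23 s of robot time: the canister hangs on the hook, the inner lid is seated on the tin, and the outer lid is held level about 38 mm above the top of its stem.

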